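Offer the cover's hinge leaf up to its jamb block for pinning

TASK

Pick up the loose blue hinge leaf by its upstand and bring its brass knuckle down into the gap between the two knuckles on the white jamb block, so that the three holes line up and the leaf's plate sticks out in front, away from the block. Be gentle: never press on the jamb block with more than 15 N, and leave the pin, beaker, bottle and mouse alone. Finish while still holding the leaf in the air with the holes in line, ready for a colleague to push the pin through: do not let go.

Things in the scene. Friction and masses are not known exactly. Their poses are not given: they have to be found in the camera images.
- leaf_grip (a point): Middle of the gripping zone of the loose leaf's blue upstand, 40 mm above the leaf's underside. The upstand is an upright wall, 12 mm thick (own x), 40 mm long (y), its top 55 mm above the underside; grip it from above across the 12 mm. Axes: z up, x from the upstand towards the brass knuckle, y along the knuckle's hole.
- leaf_bore (a point): Middle of the hole in the loose leaf's brass knuckle: a tube along the leaf's y, 20 mm outside, 11 mm hole, 24 mm long. It lies 57 mm ahead (+x) of leaf_grip and 30 mm lower, 10 mm above the leaf's underside (the tube is flush with it). Axes as for leaf_grip.
- jamb_bore (a point): Where the brass knuckle's centre belongs: midway between the two fixed aluminium knuckles on their hole line, 110 mm above the bench. Axes: y along the holes, x level towards the jamb block, z up. Fixed knuckles: tubes 20 mm outside, 11 mm hole, 20 mm long, clear gap 29 mm. With holes in line and leaf level, leaf_grip is 57 mm to -x of here and 30 mm higher.
- pin: Steel hinge pin, 7 mm thick and 75 mm long with a 12 mm square head, lying in a fixed white tray 60 x 110 x 14 mm near the robot. Leave alone. Origin under its middle.
- beaker: Glass beaker, 68 mm across, 85 mm tall, standing at the back. Leave alone. Origin under its centre.
- bottle: White plastic bottle with blue cap, 64 mm across, 150 mm tall, at the left side. Leave alone. Origin under its centre.
- mouse: White computer mouse, 105 x 60 x 31 mm, at the right side. Leave alone. Origin under its centre.
- leaf: Loose hinge leaf, 0.10 to 0.21 kg, flat on the bench at the start. Blue plate 75 mm (x) x 60 mm (y) x 5 mm, centred 7.5 mm to -x of the origin, with the upstand and, on a 24 mm wide neck, the brass knuckle. Origin on its underside, 12 mm ahead (+x) of leaf_grip and 40 mm below it; same axes.
- jamb: Fixed white jamb block, 100 mm (x) x 150 mm (y) x 100 mm high, near face 14 mm behind (+x) the hole line; on it an aluminium hinge plate, top 105 mm above the bench, with the two knuckles. In front (-x) of the hole line and under the gap is only open bench. Origin on the bench straight below jamb_bore; same axes.
Mind the look-alikes: they are no part of the job. What is meant by the leaf is not green or pink, and is the smaller of those in its own colour.

How it is judged (in metres and radians):
On the way, in this order (a step that is already met when the one before it is completed fails the run):
1. the leaf is lifted clear of the bench in the fingers (height (world z) of leaf above 0.03 m and contact force between the fingers and leaf above 2 N), for 0.2 s.
2. the leaf's knuckle hole is in line with the jamb's holes and held there (x of leaf_bore in the frame of jamb_bore between -0.003 and 0.003 m and z of leaf_bore in the frame of jamb_bore between -0.003 and 0.003 m and y of leaf_bore in the frame of jamb_bore between -0.004 and 0.004 m and angle between the y axis of leaf_bore and the y axis of jamb_bore, either way round below 0.09 rad and x of leaf_grip in the frame of jamb_bore below -0.03 m and contact force between the fingers and leaf above 2 N and contact force between leaf and jamb below 5 N), for 0.5 s.
At the end, for the whole second after the job is handed in: Leaf still in the fingers, at rest, plate on the open side; its hole within 3 mm of the jamb's hole line across and in height, within 4 mm of mid-gap along it, parallel within 0.09 rad; leaning on the jamb with under 5 N (all of step 2 and linear speed of leaf below 0.02 m/s); the arm keeps its last pose, push and grip.
It fails at once if the jamb block or its knuckles are pressed with more than 15 N (contact force between jamb and anything else above 15 N).
It fails at once if the hinge pin is moved by more than 20 mm (distance of pin from where it was at the start of the episode above 0.02 m).
It fails at once if the beaker is moved by more than 20 mm (distance of beaker from where it was at the start of the episode above 0.02 m).
It fails at once if the bottle is moved by more than 20 mm (distance of bottle from where it was at the start of the episode above 0.02 m).
It fails at once if the computer mouse is moved by more than 20 mm (distance of mouse from where it was at the start of the episode above 0.02 m).
It also fails if it takes over 38 s, if anything falls off the work surface, if the arm or the gripper's body presses on something with over 40 N, if the wrist force passes 120 N, or if a joint passes its speed limit or range.

ROBOT

A 7-joint arm with a two-finger parallel gripper is mounted at the origin on the work surface. World frame = base frame: x ahead of the robot, y to its left, z up, the work surface at z = 0. Lengths are in mm, angles in rad, forces in N, time in s.
With the tool pointing down it reaches from about 350 to 900 mm from the base axis. Payload 8.1 kg.
Tool frame: the origin (TCP) lies between the finger pads; the fingertips stand 17 mm ahead of it and the grasp point (between the pads) lies 2 mm behind it; z points along the fingers, y is the line along which they close (so a half turn about z gives the same grasp; the last joint's range is limited). The gripper opens to 85 mm and grips with 20 to 120 N. Pads are 22 mm wide; open, the fingers measure 114 mm over their backs; the gripper's body (76 mm by 85 mm) begins 54 mm behind the grasp point. The pads swing forward as they close: fully open they stand 13 mm farther back than shut.
Start: joints at [-0.103, 0.434, 0.025, 1.573, -0.012, 1.134, -0.075], TCP at [625.012, -0.027, 248.323] pointing down, gripper open.
Joint ranges: [-2.62, 2.62], [-0.44, 2.09], [-1.27, 1.32], [0.08, 2.57], [-1.32, 4.46], [0.12, 2], [-2.74, 2.74]. Speed limits (rad/s): [2.22, 2.22, 3.01, 3.01, 3.14, 3.14, 3.14].

INTERFACE

Orientations are given as a rotation vector (axis times angle).
In Python, from rig import r, optics, order gives the robot as it stands. The module is installed in compiled form; this text tells all that it offers.
- The arm moves only by the tool carry_out, never from a script. Its argument "motion" is a list of rows, each a list of 7 numbers: the shift along the tool's x, y, z in mm, then the turn, a rotation vector about the tool's x, y, z in rad, then the opening, from 0 (shut) to 1 (fully open). A call has 1 to 8 rows; each row shifts and turns the commanded pose from where the row before left it, along the tool's axes as they then stand; what a row does not reach is not made up. A row lasts 1/8 s, in which the tool goes at most 62.5 mm and 10.7 degrees, less where a joint would pass 70% of its speed; a pose out of reach is approached as far as the arm can. A call is refused whole if a number of a shift passes 62.5 or a number of a turn 0.188, either way. A call with a gripper value outside its range is refused whole. The fingers move at their own pace and stop on an object; "newtons" is the grip in N (left out, the last holds). Time passes only in rows, so rows that do not move let the fingers close. It gives the time, the measured TCP pose, the force, the opening and the grip force at its end, in the units of the state.
- r.observe(): the state, without advancing time (a new reading comes with each control period).
- optics.read_camera(name): name is "scene" or "side" or "wrist"; returns a dict with "image" (420x560x3 uint8, red, green, blue), "fx", "fy", "cx", "cy" (pixels), "world_to_cam" (4x4, takes a point from world to camera coordinates). Camera axes: x right, y down, z forward; pixel columns grow to the right and rows downward; lengths in mm; the calibration is good to about 2 mm. A picture is of the moment at which its call begins. There is no depth.
- order.hand_in(): hands the job in; it is judged then, once.
The state is a dict: "clock": time; "qpos": joint angles; "qvel": joint speeds; "effort": joint torques, N m; "position": TCP position; "tcp_rot": TCP orientation; "force": force on the tool from outside, world axes, zero at the start; "torque": the same for the moment, N m; "finger_gap": finger opening in mm; "gripper_force": force on a finger pad.
Only numpy, scipy, OpenCV 4.12 (cv2) and the standard library are available. Lean on these libraries where they do the work, as an engineer would, in place of code of your own. Each camera call takes 0.05 s, during which the arm holds its last target. There are 200 camera calls.

## Working session

There is one attempt and no reset: what is moved stays moved. The work goes in short steps, Python scripts to look and compute and a tool call to move; the robot and the scene stay as the last step left them, time stands still between calls to the robot, and variables do not carry over. Pictures are saved under pics/ and viewed, at most 10 in all, crops included, and the job is handed in when it is done.

Besides the shell and the picture viewer there is one more tool, called after "Emit:" in YAML: its name, and indented under it one key for each argument. carry_out: Moves the arm, as the interface text tells. Its arguments: {"type":"object","properties":{"motion":{"type":"array"},"newtons":{"type":"number"}},"required":["motion"]}

```bash
mkdir -p pics; cat > h.py <<'E'
import numpy as np, cv2, pickle
from rig import r, optics, order
def snap(n,tag):
    c=optics.read_camera(n); cv2.imwrite(f'pics/{tag}.png',c['image'][:,:,::-1]); pickle.dump(c,open(f'pics/{tag}.pkl','wb')); return c
def load(tag): return pickle.load(open(f'pics/{tag}.pkl','rb'))
def ray(c,u,v):
    T=np.array(c['world_to_cam']); R=T[:3,:3]; o=-R.T@T[:3,3]
    d=R.T@np.array([(u-c['cx'])/c['fx'],(v-c['cy'])/c['fy'],1]); return o,d/np.linalg.norm(d)
def onz(c,u,v,z):
    o,d=ray(c,u,v); return o+d*(z-o[2])/d[2]
def tri(obs):
    A=np.zeros((3,3));b=np.zeros(3);L=[]
    for c,u,v in obs:
        o,d=ray(c,u,v);P=np.eye(3)-np.outer(d,d);A+=P;b+=P@o;L.append((P,o))
    p=np.linalg.solve(A,b); return p,[np.linalg.norm(P@(p-o)) for P,o in L]
def proj(c,p):
    q=np.array(c['world_to_cam'])@np.r_[p,1]; return np.array([c['fx']*q[0]/q[2]+c['cx'],c['fy']*q[1]/q[2]+c['cy']])
E
python3 - <<'E'
from h import *
a=[snap(n,n+'0') for n in ('scene','side','wrist')]
m=np.zeros((600,800,3),np.uint8)
for i,c in enumerate(a):
    im=cv2.resize(c['image'][:,:,::-1],(400,300),interpolation=cv2.INTER_AREA); y,x=divmod(i,2); m[y*300:y*300+300,x*400:x*400+400]=im
    print(c['fx'],np.round(-np.array(c['world_to_cam'])[:3,:3].T@np.array(c['world_to_cam'])[:3,3]))
cv2.imwrite('pics/m0.png',m)
print(r.observe())
E
```

```text
437.5617028955502 [1207. -101.  831.]
470.4546236422507 [ 145. -964.  901.]
310.97196406323354 [625.  74. 373.]
{'clock': 0.15, 'qpos': array([-0.10262935,  0.43506669,  0.02496923,  1.57385529, -0.01161184,
        1.13397095, -0.07508385]), 'qvel': array([-0.0013993 , -0.00048478,  0.00112698, -0.00274957, -0.00032031,
       -0.00054515, -0.00013729]), 'effort': array([ 1.93215681e-03, -6.70885992e+01,  1.02606665e+00, -3.16448736e+01,
        1.57136447e-02,  9.07747715e-03, -7.57739531e-05]), 'position': array([ 6.24661652e+02, -1.78900811e-02,  2.47716518e+02]), 'tcp_rot': array([-2.22093840e+00, -2.22088647e+00,  1.38271077e-03]), 'force': array([ 0.0067732 , -0.06769715, -0.34521972]), 'torque': array([-0.04320291, -0.06225918, -0.02978729]), 'gripper_force': 0.0, 'finger_gap': 85.0493721853932}
```

View pics/m0.png

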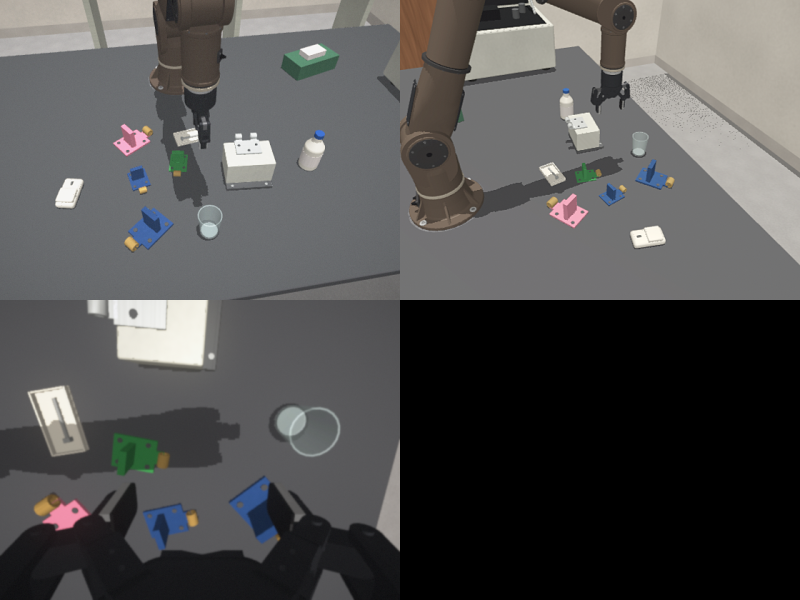

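The overview shows the small blue leaf at wrist (238,735-420≈315) px, in scene at about (195,252), and in side at about (857-560,270). The jamb is top-left in the wrist view, at about (340,225) in scene. Next I'll zoom in on both.

```bash
python3 - <<'E'
from h import *
m=np.zeros((600,800,3),np.uint8)
# tag,u0,v0,w,h -> tile 400x300
T=[('scene0',160,220,80,60),('side0',260,245,80,60),('scene0',300,175,100,75),('side0',220,145,80,60)]
for i,(t,u,v,w,h) in enumerate(T):
    im=load(t)['image'][v:v+h,u:u+w,::-1]; y,x=divmod(i,2)
    m[y*300:y*300+300,x*400:x*400+400]=cv2.resize(im,(400,300),interpolation=cv2.INTER_CUBIC)
cv2.imwrite('pics/m1.png',m)
c=load('wrist0')
print(np.round(c['world_to_cam'],3))
for u,v in [(240,315),(140,20),(180,330),(270,315)]: print(onz(c,u,v,5).round())
c=load('scene0')
for u,v in [(195,252),(343,200)]: print(onz(c,u,v,5).round(),onz(c,u,v,110).round())
E
```

```text
[[ 1.00000e+00  1.00000e-03 -1.00000e-03 -6.24750e+02]
 [ 1.00000e-03 -9.58000e-01  2.88000e-01 -3.73780e+01]
 [-1.00000e-03 -2.88000e-01 -9.58000e-01  3.78605e+02]
 [ 0.00000e+00  0.00000e+00  0.00000e+00  1.00000e+00]]
[ 566. -200.    5.]
[475. 163.   5.]
[ 480. -225.    5.]
[ 608. -200.    5.]
[ 562. -190.    5.] [ 644. -178.  110.]
[454. 199.   5.] [550. 161. 110.]
```

View pics/m1.png

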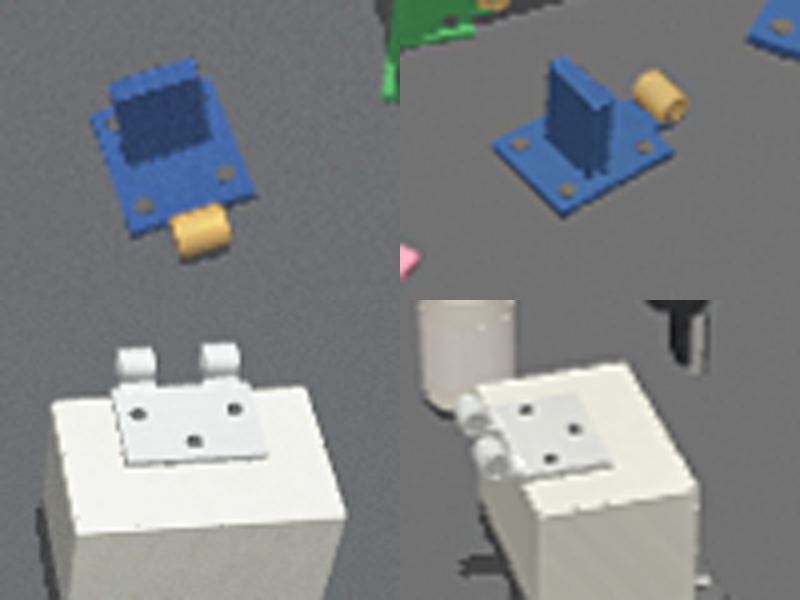

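```bash
cat > fit.py <<'E'
from h import *
from scipy.optimize import least_squares
def fit(obs,p0,zfree=True):
    # obs: list of (cam, u,v, local xyz); p = x,y,z,yaw
    def f(p):
        c,s=np.cos(p[3]),np.sin(p[3]); R=np.array([[c,-s,0],[s,c,0],[0,0,1]]); out=[]
        for cam,u,v,l in obs: out+=list(proj(cam,R@np.array(l,float)+p[:3])-[u,v])
        return np.array(out)
    s=least_squares(f,p0,loss='soft_l1',x_scale=[10,10,10,.1]); 
    print(s.x.round(3)); print(f(s.x).reshape(-1,2).round(1).tolist()); return s.x
E
python3 - <<'E'
from fit import *
S,D=load('scene0'),load('side0')
L=[(S,160+a/5,220+b/5,l) for a,b,l in [(114,100,(-6,-20,55)),(203,80,(-6,20,55)),(195,60,(-18,20,55)),(110,80,(-18,-20,55)),(92,118,(-45,-30,5)),(130,225,(30,-30,5)),(255,190,(30,30,5))]]
L2=[(D,260+a/5,245+b/5,l) for a,b,l in [(92,147,(-45,30,5)),(165,208,(-45,-30,5)),(272,150,(30,-30,5)),(152,65,(-18,20,55)),(165,58,(-6,20,55)),(210,100,(-6,-20,55)),(198,110,(-18,-20,55))]]
fit(L+L2,[570,-200,0,0]);
J=[(S,300+a/4,175+b/4,l) for a,b,l in [(55,103,(14,-75,100)),(303,88,(14,75,100)),(345,218,(114,75,100)),(77,232,(114,-75,100))]]
J2=[(D,220+a/5,145+b/5,l) for a,b,l in [(78,85,(14,75,100)),(228,62,(114,75,100)),(295,185,(114,-75,100)),(140,215,(14,-75,100))]]
fit(J+J2,[520,180,0,0])
E
```

```text
[ 5.62657e+02 -1.89505e+02 -3.70700e+00  2.34000e-01]
[[0.2, 0.6], [-0.6, -0.6], [-0.5, -0.3], [-0.3, 0.9], [-0.3, -0.5], [0.2, 1.8], [0.2, 0.6], [-0.2, -0.9], [-0.8, 0.8], [0.1, 0.0], [-1.1, -0.2], [-0.1, -0.6], [0.6, -0.1], [-0.6, -0.2]]
[ 5.20146e+02  1.72284e+02 -3.33900e+00 -9.00000e-02]
[[-1.0, -0.5], [0.9, -0.1], [0.7, 0.2], [-0.5, 0.5], [-0.4, -0.2], [-0.3, -0.3], [1.0, 0.7], [-0.4, 0.1]]
```

Emit:
carry_out:
  motion:
    - [-38, -15, 20, 0, 0, 0, 1]
    - [-38, -15, 20, 0, 0, 0, 1]
    - [-38, -15, 20, 0, 0, 0, 1]
    - [-39, -15, 20, 0, 0, 0, 1]
    - [-39, -14, 18, 0, 0, 0, 1]
    - [0, 0, 0, 0, 0, -0.117, 1]
    - [0, 0, 0, 0, 0, -0.117, 1]
    - [0, 0, 0, 0, 0, 0, 1]

```text
clock: 1.15
position: [550.8, -192.2, 150.1]
tcp_rot: [-1.948, -2.464, -0.0]
force: [0.2, -0.7, 0.3]
finger_gap: 85.3
gripper_force: 0.0
```

```bash
python3 - <<'E'
from h import *
c=snap('wrist','w1'); o=r.observe(); print(o['position'],o['tcp_rot'],o['force'])
cv2.imwrite('pics/w1b.png',cv2.resize(c['image'][:,:,::-1],(800,600),interpolation=cv2.INTER_CUBIC))
E
```

```text
[ 550.8581332  -192.03209619  150.15713126] [-1.95004675e+00 -2.46262966e+00 -1.30634052e-04] [ 0.27623706 -0.36007879 -0.17563467]
```

View pics/w1b.png

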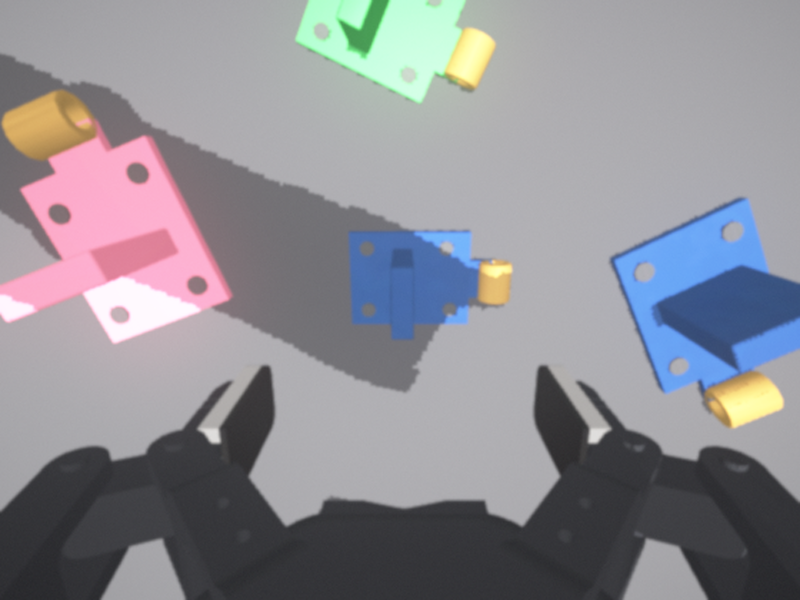

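The view shows the leaf nearly square to the gripper: plate corners (349,232), (471,230), (352,324), (470,322), with the upstand's top at columns 391–413, centred between the pads.

```bash
python3 - <<'E'
from fit import *
W=load('w1')
k=.7
P=[(349,232,(-45,30,5)),(471,230,(30,30,5)),(352,324,(-45,-30,5)),(470,322,(30,-30,5)),(392,267,(-18,20,55)),(413,267,(-6,20,55)),(413,338,(-6,-20,55)),(391,338,(-18,-20,55))]
p=fit([(W,a*k,b*k,l) for a,b,l in P],[563,-190,0,.234])
R=lambda t:np.array([[np.cos(t),-np.sin(t)],[np.sin(t),np.cos(t)]])
g=p[:2]+R(p[3])@[-12,0]; print('grip',g, 'tool-frame err', R(.234).T@(g-[550.8,-192.2]))
from scipy.spatial.transform import Rotation as Ro
M=Ro.from_rotvec(r.observe()['tcp_rot']).as_matrix(); print(M.round(3))
E
```

```text
[ 5.62586e+02 -1.90041e+02 -1.19400e+00  2.44000e-01]
[[-0.4, -0.2], [-0.2, 0.3], [0.5, -0.6], [-1.6, 0.1], [-1.1, -0.3], [0.6, -0.5], [0.8, 0.5], [0.6, 0.6]]
grip [ 550.94191266 -192.93997853] tool-frame err [-0.03353401 -0.75271701]
[[-0.229  0.973 -0.   ]
 [ 0.973  0.229  0.   ]
 [ 0.    -0.    -1.   ]]
```

Emit:
carry_out:
  motion:
    - [-0.7, 0, 30, 0, 0, -0.01, 1]
    - [0, 0, 30, 0, 0, 0, 1]
    - [0, 0, 30, 0, 0, 0, 1]
    - [0, 0, 22, 0, 0, 0, 1]
    - [0, 0, 0, 0, 0, 0, 0.5]
    - [0, 0, 0, 0, 0, 0, 0.3]
    - [0, 0, 0, 0, 0, 0, 0]
    - [0, 0, 0, 0, 0, 0, 0]
  newtons: 60

```text
clock: 2.2
position: [551.6, -192.9, 39.2]
tcp_rot: [1.934, 2.474, 0.001]
force: [-2.9, -0.9, 3.0]
finger_gap: 12.4
gripper_force: 1.8
```

Emit:
carry_out:
  motion:
    - [0, 0, 0, 0, 0, 0, 0]
    - [0, 0, 0, 0, 0, 0, 0]

```text
clock: 2.45
position: [551.8, -192.9, 39.3]
tcp_rot: [1.934, 2.474, 0.001]
force: [-0.7, 0.5, 7.3]
finger_gap: 11.3
gripper_force: 59.7
```

Emit:
carry_out:
  motion:
    - [0, 0, -8, 0, 0, 0, 0]
    - [0, 0, -20, 0, 0, 0, 0]
    - [0, 0, -30, 0, 0, 0, 0]
    - [0, 0, -40, 0, 0, 0, 0]
    - [0, 0, -40, 0, 0, 0, 0]
    - [0, 0, -40, 0, 0, 0, 0]
    - [0, 0, -14, 0, 0, 0, 0]
    - [0, 0, 0, 0, 0, 0, 0]

```text
clock: 3.45
position: [551.2, -192.7, 230.7]
tcp_rot: [1.934, 2.474, 0.001]
force: [-0.3, 0.5, -2.2]
finger_gap: 11.0
gripper_force: 58.7
```

```bash
python3 - <<'E'
from h import *
o=r.observe(); p=o['position']; print(p,o['tcp_rot'],o['force'],o['finger_gap'])
from scipy.spatial.transform import Rotation as Ro
M=Ro.from_rotvec(o['tcp_rot']).as_matrix()
t=np.array([463.4,177.4,225]); print('shift tool',M.T@(t-p)); print(np.arctan2(M[1,1],M[0,1]))
E
```

```text
[ 551.24274343 -192.73111828  230.71215796] [1.93408249e+00 2.47434415e+00 6.84489091e-04] [-0.28661651  0.54513974 -2.15020199] 11.032628494727549
shift tool [380.39276149   4.12957786   5.50587281]
0.24388821137209402
```

Emit:
carry_out:
  motion:
    - [20, 0, 0, 0, 0, 0, 0]
    - [40, 0, 0, 0, 0, 0, 0]
    - [50, 0, 0, 0, 0, 0, 0]
    - [50, 0, 0, 0, 0, 0, 0]
    - [50, 0, 0, 0, 0, 0, 0]
    - [50, 0, 0, 0, 0, 0, 0]
    - [50, 0, 0, 0, 0, 0, 0]
    - [40, 0, 0, 0, 0, 0, 0]

```text
clock: 4.45
position: [464.0, 149.7, 228.8]
tcp_rot: [-1.93, -2.476, 0.003]
force: [0.5, 0.4, -2.4]
finger_gap: 11.1
gripper_force: 58.6
```

Emit:
carry_out:
  motion:
    - [30, 4, 5, 0, 0, 0, 0]
    - [0, 0, 0, 0, 0, 0.11, 0]
    - [0, 0, 0, 0, 0, 0.112, 0]
    - [0, 0, 0, 0, 0, 0.112, 0]
    - [0, 0, 0, 0, 0, 0, 0]
    - [0, 0, 0, 0, 0, 0, 0]

```text
clock: 5.2
position: [462.4, 177.3, 224.6]
tcp_rot: [-2.315, -2.123, 0.002]
force: [0.6, 0.6, -1.6]
finger_gap: 11.1
gripper_force: 58.6
```

```bash
python3 - <<'E'
from h import *
o=r.observe(); print(o['position'],o['tcp_rot'],o['force'],o['finger_gap'])
w=snap('wrist','w2');S=snap('scene','s2');D=snap('side','d2')
m=np.zeros((600,800,3),np.uint8)
m[:,:]=cv2.resize(w['image'][:,:,::-1],(800,600),interpolation=cv2.INTER_CUBIC)
cv2.imwrite('pics/w2b.png',m)
m=np.zeros((600,800,3),np.uint8)
for x,(c,u,v) in enumerate([(S,300,140),(D,190,90)]):
    m[:,x*400:x*400+400]=cv2.resize(c['image'][v:v+120,u:u+80,::-1],(400,600),interpolation=cv2.INTER_CUBIC)
cv2.imwrite('pics/m2.png',m)
for c in (S,D): print(proj(c,np.array([463,177,200])),proj(c,np.array([520,172,110])))
E
```

```text
[462.38816556 177.32373635 224.59480674] [-2.31534738e+00 -2.12253187e+00  2.05111428e-03] [ 0.55574027  0.60384629 -1.5903203 ] 11.145215226782339
[344.29913344 144.22532205] [344.25511171 190.25596905]
[216.30799673 148.50147415] [236.55491175 171.53380748]
```

View pics/w2b.png

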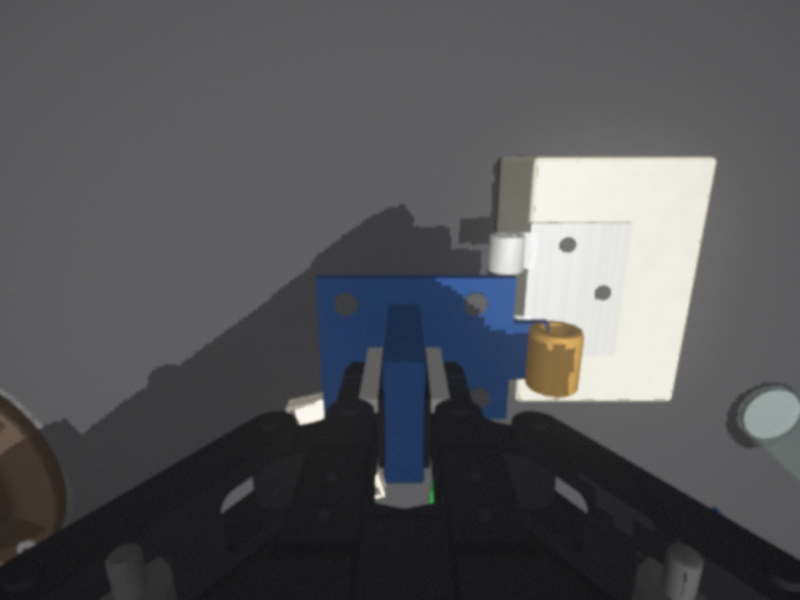

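View pics/m2.png

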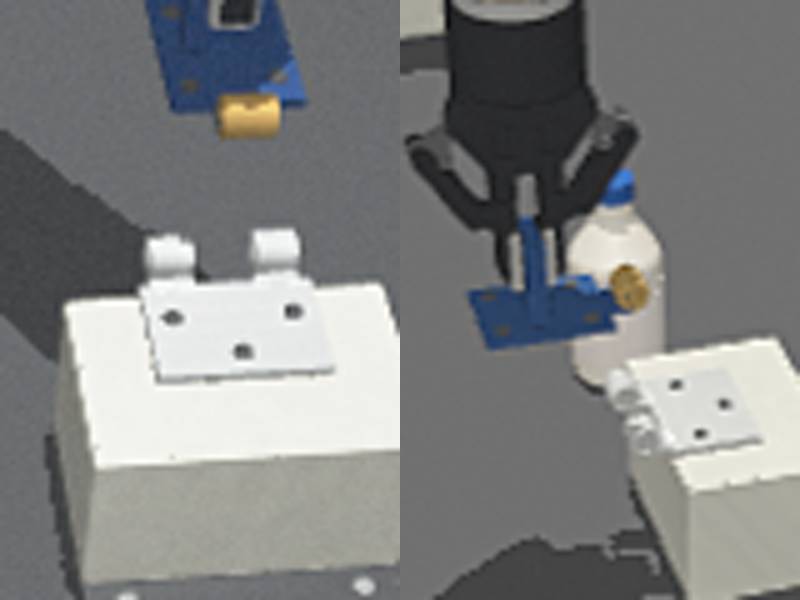

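The leaf hangs squarely in the pads. In the wrist view its knuckle is at (555,332)–(553,387), the fixed +y knuckle at (506,234)–(506,273), and the block's top corners at (532,157), (715,157) and (672,401). The fixed views confirm that it is level and high above the gap.

```bash
cat > j.py <<'E'
from fit import *
from scipy.spatial.transform import Rotation as Ro
def rt(t): return np.array([[np.cos(t),-np.sin(t)],[np.sin(t),np.cos(t)]])
E
python3 - <<'E'
from j import *
W,S,D=load('w2'),load('s2'),load('d2'); k=.7
L=[(W,a*k,b*k,l) for a,b,l in [(317,277,(-45,30,5)),(515,276,(30,30,5)),(508,417,(30,-30,5)),(385,483,(-18,-20,55)),(424,483,(-6,-20,55)),(555,332,(45,12,10)),(553.5,387,(45,-12,10))]]
p=fit(L,[475,177,185,-.09]); g=p[:2]+rt(p[3])@[-12,0]; b=p[:2]+rt(p[3])@[45,0]; print('grip',g,'bore',b,p[2]+10)
J=[(W,a*k,b*k,l) for a,b,l in [(532,157,(14,75,100)),(715,157,(114,75,100)),(672,401,(114,-75,100)),(506.5,234,(0,34.5,115)),(506.5,273,(0,14.5,117))]]
print('jamb wrist');q=fit(J,[520,172,0,-.09])
S0=[(S,300+a/5,140+c/5,l) for a,c,l in [(145,245,(0,-34.5,116)),(299,238,(0,34.5,116)),(193,243,(0,-14.5,116)),(251,238,(0,14.5,116)),(65,303,(14,-75,100)),(380,284,(14,75,100)),(98,467,(114,-75,100))]]
D0=[(D,190+a/5,90+c/5,l) for a,c,l in [(245,435,(0,-34.5,110)),(288,488,(14,-75,100))]]
print('scene');fit(S0,[520,172,0,-.09])
print('all');q=fit(J+S0+D0,[520,172,0,-.09])
print('bottle',onz(load('scene0'),437,233,0),'state',r.observe()['position'])
E
```

```text
[ 4.75087e+02  1.76074e+02  1.84037e+02 -8.70000e-02]
[[-0.3, 0.4], [1.4, 1.3], [-1.3, 0.6], [-0.3, 0.0], [0.5, 0.1], [1.1, -3.0], [-2.1, -1.4]]
grip [463.13228223 177.11693789] bore [519.91644997 172.1613054 ] 194.03666177613545
jamb wrist
[ 5.18332e+02  1.70209e+02 -2.43100e+00 -8.00000e-02]
[[-0.2, 0.1], [0.7, -0.7], [-1.4, -0.3], [0.7, 1.4], [-0.3, -0.0]]
scene
[ 5.22205e+02  1.70765e+02  1.74700e+00 -7.10000e-02]
[[0.6, 0.6], [-0.7, 0.0], [-0.4, 0.4], [0.4, 0.6], [-0.3, -0.7], [0.6, -1.2], [-0.1, -0.1]]
all
[ 5.18255e+02  1.70643e+02 -1.62500e+00 -7.80000e-02]
[[-0.2, -0.5], [1.3, -1.6], [-0.8, -0.5], [0.8, 1.0], [-0.2, -0.3], [-0.0, 0.4], [-1.4, -0.0], [-1.1, 0.2], [-0.3, 0.5], [-0.9, -1.0], [-0.2, -1.2], [-1.1, -0.7], [0.2, 1.5], [-0.1, 0.4]]
bottle [595.94912227 398.56585999   0.        ] state [462.99816955 177.05897002 225.06809717]
```

Emit:
carry_out:
  motion:
    - [-2, -1, 15, 0, 0, -0.01, 0]
    - [0, 0, 20, 0, 0, 0, 0]
    - [0, 0, 16, 0, 0, 0, 0]
    - [0, 0, 10, 0, 0, 0, 0]
    - [0, 0, 0, 0, 0, 0, 0]
    - [0, 0, 0, 0, 0, 0, 0]

```text
clock: 6.1
position: [462.4, 175.2, 164.6]
tcp_rot: [2.308, 2.131, 0.001]
force: [0.2, 0.3, -2.0]
finger_gap: 11.1
gripper_force: 58.6
```

```bash
python3 - <<'E'
from h import *
o=r.observe(); print(o['position'],o['tcp_rot'],o['force'],o['finger_gap'])
w=snap('wrist','w3');S=snap('scene','s3');D=snap('side','d3')
m=np.zeros((600,800,3),np.uint8)
m[:360,:420]=cv2.resize(w['image'][160:280,300:440,::-1],(420,360),interpolation=cv2.INTER_CUBIC)
m[:360,420:]=cv2.resize(S['image'][150:222,306:382,::-1],(380,360),interpolation=cv2.INTER_CUBIC)
m[360:,:]=cv2.resize(D['image'][148:188,190:323,::-1][:, :],(800,240),interpolation=cv2.INTER_CUBIC)
cv2.imwrite('pics/m3.png',m)
E
```

```text
[462.37068145 175.21058931 164.6490829 ] [2.30830947e+00 2.13071715e+00 9.45022458e-04] [ 0.20680671  0.31287164 -1.97776647] 11.117000203856811
```

View pics/m3.png

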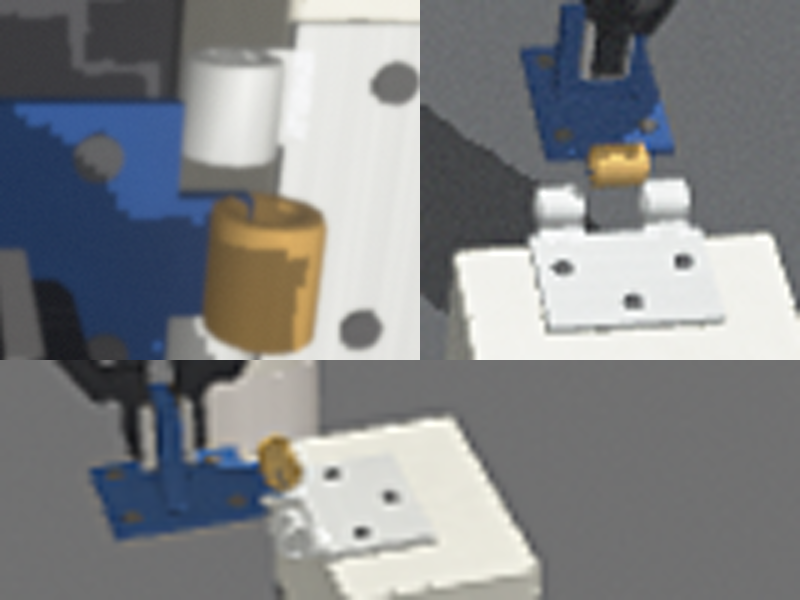

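The knuckle hovers over the gap. In the crop, the wrist view has brass ends at (269,217) and (258,333) and fixed +y knuckle ends at (237,56) and (231,155). Scene brass is centred at (619,165), the fixed ones at (559,203) and (665,199). In side, brass is at (279,462) and the near fixed one at (294,528).

```bash
python3 - <<'E'
from j import *
W,S,D=load('w3'),load('s3'),load('d3')
w=lambda a,b:(W,300+a/3,160+b/3); s=lambda a,b:(S,306+(a-420)/5,150+b/5); d=lambda a,b:(D,190+a/6.015,148+(b-360)/6)
p,_=tri([w(263.5,275),s(619,165),d(279,462)]); print('brass 3view',p,_)
for n,v in (('ws',[w(263.5,275),s(619,165)]),('sd',[s(619,165),d(279,462)]),('wd',[w(263.5,275),d(279,462)])): print(n,tri(v)[0].round(1))
e1=onz(*w(269,217),135);e2=onz(*w(258,333),135);print('wrist ends@135',e1,e2,(e1+e2)/2,np.arctan2(-(e1-e2)[0],(e1-e2)[1]))
f1=onz(*w(237,56),110);f2=onz(*w(231,155),110);yj=np.arctan2(-(f1-f2)[0],(f1-f2)[1]);print('fixed wrist@110',f1,f2,yj, 'centre',(f1+f2)/2+np.r_[rt(-.08)@[0,-24.5],0])
a=onz(*s(559,203),110);b=onz(*s(665,199),110);print('scene fixed@110',a,b,(a+b)/2,np.linalg.norm(a-b),np.arctan2(-(b-a)[0],(b-a)[1]))
print('scene brass@135',onz(*s(619,165),135)); print('side brass@135',onz(*d(279,462),135)); n=onz(*d(294,528),110);print('side fixed->centre',n+np.r_[rt(-.08)@[0,24.5],0])
E
```

```text
brass 3view [520.2840164  171.06582144 134.48615511] [np.float64(1.435663730153042), np.float64(1.5965872382380872), np.float64(0.5884419552155697)]
ws [520.7 171.1 135.1]
sd [520.2 172.7 133.2]
wd [519.7 169.8 135. ]
wrist ends@135 [520.76777619 181.06706825 135.        ] [519.18551502 157.99434057 135.        ] [519.97664561 169.53070441 135.        ] -0.06846991846056476
fixed wrist@110 [522.27440682 204.85842394 110.        ] [521.25920574 184.36610282 110.        ] -0.04950009197877454 centre [519.80889628 170.19062157 110.        ]
scene fixed@110 [517.13399505 147.72909944 110.        ] [522.62237987 197.06704984 110.        ] [519.87818746 172.39807464 110.        ] 49.64227752952167 -0.11078516145420976
scene brass@135 [521.68844916 172.20637561 135.        ]
side brass@135 [519.41699321 169.61307789 135.        ]
side fixed->centre [520.39519461 171.13474129 110.        ]
```

Emit:
carry_out:
  motion:
    - [0.7, -0.2, 3, 0, 0, 0, 0]
    - [0, 0, 3, 0, 0, 0, 0]
    - [0, 0, 3, 0, 0, 0, 0]
    - [0, 0, 2, 0, 0, 0, 0]
    - [0, 0, 0, 0, 0, 0, 0]

```text
clock: 6.88
position: [461.8, 175.7, 153.1]
tcp_rot: [-2.309, -2.131, 0.001]
force: [-0.8, 0.6, -2.1]
finger_gap: 11.1
gripper_force: 58.6
```

Emit:
carry_out:
  motion:
    - [0, 0, 1.5, 0, 0, 0, 0]
    - [0, 0, 1.5, 0, 0, 0, 0]
    - [0, 0, 1.5, 0, 0, 0, 0]

```text
clock: 7.25
position: [461.9, 175.8, 148.7]
tcp_rot: [2.309, 2.131, 0.0]
force: [-0.1, 0.3, -1.8]
finger_gap: 11.5
gripper_force: 58.6
```

Emit:
carry_out:
  motion:
    - [0, 0, 1.5, 0, 0, 0, 0]
    - [0, 0, 1.5, 0, 0, 0, 0]
    - [0, 0, 1.5, 0, 0, 0, 0]
    - [0, 0, 1.5, 0, 0, 0, 0]

```text
clock: 7.75
position: [461.9, 175.8, 142.7]
tcp_rot: [2.309, 2.131, -0.0]
force: [0.5, 0.2, -2.2]
finger_gap: 11.0
gripper_force: 58.6
```

Emit:
carry_out:
  motion:
    - [0, 0, 1.5, 0, 0, 0, 0]
    - [0, 0, 1.5, 0, 0, 0, 0]
    - [0, 0, 0.3, 0, 0, 0, 0]
    - [0, 0, 0, 0, 0, 0, 0]

```text
clock: 8.25
position: [461.9, 175.8, 139.5]
tcp_rot: [2.309, 2.131, -0.0]
force: [0.2, -0.2, -1.9]
finger_gap: 10.7
gripper_force: 58.6
```

```bash
python3 - <<'E'
from h import *
o=r.observe(); print(o['position'],o['tcp_rot'],o['force'],o['finger_gap'])
w=snap('wrist','w4');S=snap('scene','s4');D=snap('side','d4')
m=np.zeros((600,800,3),np.uint8)
m[:360,:420]=cv2.resize(w['image'][160:280,300:440,::-1],(420,360),interpolation=cv2.INTER_CUBIC)
m[:360,420:]=cv2.resize(S['image'][174:210,325:363,::-1],(380,360),interpolation=cv2.INTER_CUBIC)
m[360:,:]=cv2.resize(D['image'][158:188,200:300,::-1],(800,240),interpolation=cv2.INTER_CUBIC)
cv2.imwrite('pics/m4.png',m)
E
```

```text
[461.94472814 175.82889846 139.49980177] [ 2.30860300e+00  2.13071243e+00 -4.71029908e-05] [ 0.15582177 -0.20315063 -1.89268872] 10.732358796428976
```

View pics/m4.png

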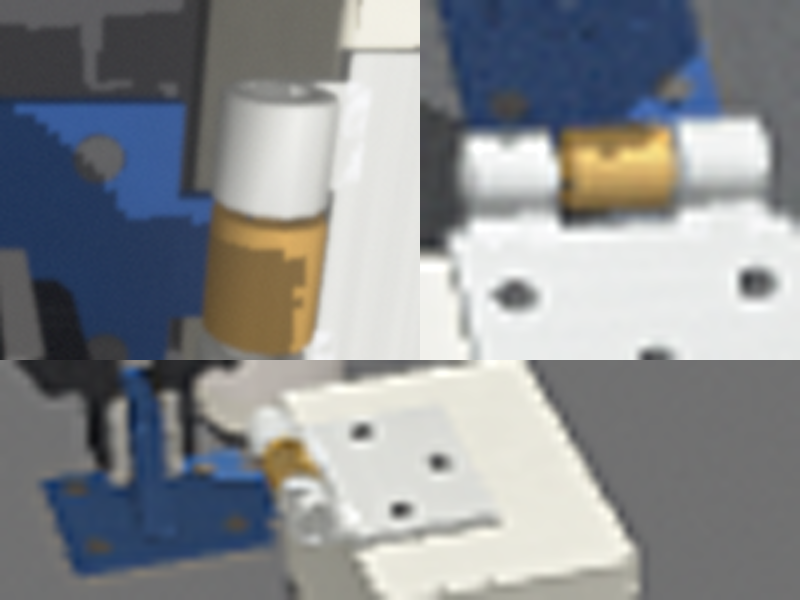

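The brass knuckle sits in the gap. In scene it fills columns 562–673 between the white knuckles at 553 and 680, and in the wrist view its edges line up with the white tube to about 0.3 mm. All three views hint that it is slightly under 1 mm low, so I'll raise it 0.5 mm, hold and hand in.

Emit:
carry_out:
  motion:
    - [0, 0, -0.5, 0, 0, 0, 0]
    - [0, 0, 0, 0, 0, 0, 0]
    - [0, 0, 0, 0, 0, 0, 0]
    - [0, 0, 0, 0, 0, 0, 0]
    - [0, 0, 0, 0, 0, 0, 0]
    - [0, 0, 0, 0, 0, 0, 0]
    - [0, 0, 0, 0, 0, 0, 0]
    - [0, 0, 0, 0, 0, 0, 0]

```text
clock: 9.4
position: [462.0, 175.8, 140.0]
tcp_rot: [2.309, 2.131, -0.0]
force: [0.3, -0.3, -2.2]
finger_gap: 11.4
gripper_force: 58.6
```

```bash
python3 - <<'E'
from rig import order
print(order.hand_in())
E
```

```text
the job is handed in; nothing more can be done
None
```

The leaf is held with its brass knuckle in the gap, holes lined up to about 1 mm by the camera views and no contact force seen on the jamb; I handed the job in at 9.4 s, and no verdict came back.

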